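Refit the washed knobs of a table-top gas hob and hold one pressed for lighting

ROBOT

A 6-joint arm with a two-finger parallel gripper is mounted at the origin on a cart in front of the work surface, level with it; the furniture and walls round the work are solid. World frame = base frame: x ahead of the robot, y to its left, z up, the work surface at z = 0. Lengths are in mm, angles in rad, forces in N, time in s.
With the tool pointing down it reaches from about 300 to 775 mm from the base axis. Payload 14.6 kg.
Tool frame: the origin (TCP) lies on the centre line of the jaws, within the pads' length; the fingertips stand 8 mm ahead of it and the grasp point (between the pads) lies 11 mm behind it; z points along the fingers, y is the line along which they close (so a half turn about z gives the same grasp; the last joint's range is limited). The gripper opens to 94 mm and grips with 3 to 60 N. Pads are 16 mm wide; open, the fingers measure 119 mm over their backs; the gripper's body (75 mm by 177 mm) begins 78 mm behind the grasp point.
Start: joints at [-1.24, 0.3, 1.521, -0, 1.321, -0.067], TCP at [213.057, -507.046, 213.446] pointing down, gripper open.
Joint ranges: [-3.03, 3.03], [-0.79, 2.21], [0.23, 2.52], [-1.04, 4.18], [0, 3.07], [-2.55, 2.55]. Speed limits (rad/s): [2.22, 2.22, 2.57, 3.14, 3.14, 3.14].

INTERFACE

Orientations are given as [roll, pitch, yaw] about the fixed x, y, z axes, in that order (R = Rz(yaw) Ry(pitch) Rx(roll)).
In Python, from cell import manip gives the robot as it stands.
- The arm moves only by the tool jog_arm, never from a script. Its argument "rows" is one flat list of numbers, 7 for each row, row after row: the shift along the world's x, y, z in cm, then the turn, a rotation vector about the world's x, y, z in rad, then the closure, from 0 (fully open) to 1 (shut). In form: [dx, dy, dz, rx, ry, rz, fingers, dx, dy, dz, rx, ry, rz, fingers, ...]. A call has 1 to 20 rows; each row shifts and turns the commanded pose from where the row before left it; what a row does not reach is not made up. A row lasts 1/12 s, in which the tool goes at most 41.7 mm and 7.16 degrees, less where a joint would pass 70% of its speed; a pose out of reach is approached as far as the arm can. A call with a gripper value outside its range is refused whole. The fingers move at their own pace and stop on an object; "newtons" is the grip in N (left out, the last holds). Time passes only in rows, so rows that do not move let the fingers close. It gives the time, the measured TCP pose, the force, the opening and the grip force at its end, in the units of the state.
- manip.read_state(): the state, without advancing time (a new reading comes with each control period).
- manip.camera(name): name is "scene" or "top" or "wrist"; returns (picture, depth): 480x640x3 uint8, blue, green, red; 480x640 float32, mm along the optical axis (not along the pixel's ray), 0 where there is no reading.
- manip.camera_model(name): a dict with "K" (3x3 intrinsics, pixels), "R" (3x3) and "t" (3): a world point X has camera coordinates R X + t. Camera axes: x right, y down, z forward; pixel columns grow to the right and rows downward; lengths in mm; the calibration is good to about 2 mm. The wrist camera is an equidistant fisheye: a pixel r from the principal point sees the ray r / f radians off the axis. A picture is of the moment at which its call begins: read the wrist's pose just before it. camera_model takes no time and is no camera call; for the wrist camera it gives the pose at the moment of the call.
- manip.sign_off(): hands the job in; it is judged then, once.
The state is a dict: "clock": time; "joints": joint angles; "qd": joint speeds; "effort": joint torques, N m; "eef_pos": TCP position; "eef_rot": TCP orientation; "wrist_force": force on the tool from outside, world axes, zero at the start; "moment": the same for the moment, N m; "finger_gap": finger opening in mm; "finger_force": force on a finger pad.
Only numpy, scipy, OpenCV 4.12 (cv2) and the standard library are available. Lean on these libraries where they do the work, as an engineer would, in place of code of your own. Each camera call takes 0.05 s, during which the arm holds its last target. There are 200 camera calls.

TASK

The two knobs of the table-top gas hob have been taken off and washed: turn the small knob to match the flat of the thin valve stem (the right one), push it on, press it fully down once and let it spring back up. Then fit the large knob on the thick stem (the left one) in the same way, press it fully down and keep it pressed, as for lighting the burner: finish there, with the gripper still on the large knob holding it down. Leave everything else standing where it is.

Things in the scene. Friction and masses are not known exactly. Their poses are not given: they have to be found in the camera images.
- hob: fixed two-burner table-top gas hob of steel, 360 mm (x) by 280 mm (y); origin: centre of its underside on the worktop, x to its back, z up; steel top at 60 mm. The valve stems stand near its front edge at x = -128 mm, y = +70 mm (thick, left) and y = -70 mm (thin, right). The black pan support (top 98 mm above the worktop) begins at x = -76 mm, 52 mm behind the stems
- knob_large: black knob, the large one, for the thick stem, about 45 g: round body 50 mm across, 18 mm high, with a 13 mm wide bar grip on it up to 36 mm. Origin: centre of the underside; z up; +x along the bar to its pointer end. Below, a blind D-shaped hole on the axis, 15 mm deep, 13.2 mm across, flat 2 mm from the axis on the -x side (away from the pointer), mouth chamfered
- knob_small: black knob, the small one, for the thin stem, about 30 g: round body 39 mm across, 18 mm high, with a 11 mm wide bar grip on it up to 36 mm. Origin: centre of the underside; z up; +x along the bar to its pointer end. Below, a blind D-shaped hole on the axis, 15 mm deep, 10.2 mm across, flat 1.5 mm from the axis on the -x side (away from the pointer), mouth chamfered
- knob_large_pointer (a point): tip of the large knob's bar on the pointer side (white line), 23.5 mm along the knob's +x, 36 mm above its underside. The bar reaches 19 mm behind the axis and stands 18 mm clear of the round part. Grip it across its 13 mm, fingertips down to 18 mm above the underside
- knob_small_pointer (a point): tip of the small knob's bar on the pointer side (white line), 18.5 mm along the knob's +x, 36 mm above its underside. The bar reaches 15.5 mm behind the axis and stands 18 mm clear of the round part. Grip it across its 11 mm, fingertips down to 18 mm above the underside
- stem_large_top (a point): centre of the top end of the thick, left bare valve stem: D-shaped steel pin 12 mm across, 23 mm out of the hob's top at rest, edge chamfered 1.5 mm. z up; the flat is on the -x side, 1.5 mm from the axis, roughly facing the robot (a knob fits with its +x the same way, play about 6 degrees). Turns stiffly (0.06 N m); within 0.45 rad of the hob's x; sinks as it is pressed
- stem_small_top (a point): centre of the top end of the thin, right bare valve stem: D-shaped steel pin 9 mm across, 23 mm out of the hob's top at rest, edge chamfered 1.5 mm. z up; the flat is on the -x side, 1 mm from the axis, roughly facing the robot (a knob fits with its +x the same way, play about 6 degrees). Turns stiffly (0.06 N m); within 0.45 rad of the hob's x; sinks as it is pressed
- stem_large (a joint): how far the thick (left) valve stem is pressed down, in m: 0 at rest, 0.005 at its stop; return spring, 3 N to start, 7 N at the stop. A fitted knob sinks with it (its underside 8 mm above the hob's top at rest, 3 mm at the stop)
- stem_small (a joint): how far the thin (right) valve stem is pressed down, in m: 0 at rest, 0.005 at its stop; return spring, 3 N to start, 7 N at the stop. A fitted knob sinks with it (its underside 8 mm above the hob's top at rest, 3 mm at the stop)
- moka_pot: aluminium moka pot, 98 mm wide and 174 mm high, standing on the hob's pan support over the rear burner, top 272 mm above the worktop, part of the hob here (does not move); origin at its underside
- teaspoon: steel teaspoon, 132x28x10 mm, lying among the knobs; origin at the middle of its underside; leave alone
- lemon: lemon, 70x50x50 mm, origin at its underside; leave alone
- garlic: bulb of garlic, 51 mm, origin at its underside; leave alone
- mug_blue: white mug with a handle, 86 mm across and 101 mm high, left of the hob; origin at its underside; leave alone
- peeler: peeler with a green handle, 170x25x18 mm, lying left of the hob; origin at its underside; leave alone
Mind the look-alikes: they are no part of the job. Leave any pink or turquoise look-alike of the knob_small alone.

How it is judged:
By the outcome, as a careful person would: the job done as asked, in the order asked, and still so for the second after the job is handed in, while the arm keeps its last pose, push and grip.
It also fails if it takes over 53 s, if anything falls off the work surface, if the arm or the gripper's body presses on something with over 40 N, if the wrist force passes 120 N, or if a joint passes its speed limit or range.

## Working session

There is one attempt and no reset: what is moved stays moved. The work goes in short steps, Python scripts to look and compute and a tool call to move; the robot and the scene stay as the last step left them, time stands still between calls to the robot, and variables do not carry over. Pictures are saved under pics/ and viewed, at most 10 in all, crops included, and the job is handed in when it is done.

Besides the shell and the picture viewer there is one more tool, called after "Emit:" as name(argument=value, ...), one argument or row to a line, values as JSON. jog_arm: Moves the arm, as the interface text tells. Its arguments: {"type":"object","properties":{"rows":{"type":"array"},"newtons":{"type":"number"}},"required":["rows"]}

```bash
mkdir -p pics
cat > h.py <<'E'
import numpy as np,cv2
from cell import manip
def snap(n,f):
    m=manip.camera_model(n); p,d=manip.camera(n)
    cv2.imwrite(f'pics/{f}.png',p); np.savez(f'pics/{f}.npz',p=p,d=d,K=m['K'],R=m['R'],t=m['t']); return p,d,m
def load(f): return np.load(f'pics/{f}.npz')
def world(z,u,v,d):
    K,R,t=z['K'],np.array(z['R']),np.array(z['t']); 
    c=np.array([(u-K[0][2])/K[0][0]*d,(v-K[1][2])/K[1][1]*d,d]); return R.T@(c-t)
def atz(z,u,v,h):
    K,R,t=z['K'],np.array(z['R']),np.array(z['t'])
    r=R.T@np.array([(u-K[0][2])/K[0][0],(v-K[1][2])/K[1][1],1]); o=-R.T@t
    return o+r*(h-o[2])/r[2]
def pix(z,X):
    c=z['R']@np.array(X)+z['t']; c=z['K']@c; return c[:2]/c[2]
E
python3 - <<'E'
from h import *
print(manip.read_state())
for n in('top','scene'):
    p,d,m=snap(n,n+'0'); print(n,m['K'],np.round(m['R'],3),-np.array(m['R']).T@m['t'])
E
```

```text
{'clock': 0.0, 'joints': array([-1.23961080e+00,  3.00429972e-01,  1.52158981e+00,  1.66828004e-06,
        1.32070449e+00, -6.66159973e-02]), 'qd': array([-2.44265807e-03, -5.85492112e-04, -1.08684992e-03, -5.35532278e-04,
       -9.80697033e-05, -5.75613073e-05]), 'effort': array([-6.75796782e-04, -5.31808412e+01, -3.52740920e+01,  7.08032283e-02,
        2.43821600e-02, -1.43544225e-04]), 'eef_pos': array([ 212.9712502 , -506.81274275,  212.90519571]), 'eef_rot': array([-3.14046366e+00, -7.69401747e-05,  3.97801064e-01]), 'wrist_force': array([ 0.6274526 ,  0.58404529, -0.09441996]), 'moment': array([0.02153877, 0.04798089, 0.02691909]), 'finger_force': 0.0, 'finger_gap': 94.2000763821076}
top [[467.17214095   0.         320.66767228]
 [  0.         467.17214095 241.24341996]
 [  0.           0.           1.        ]] [[-0.019 -1.     0.015]
 [-0.99   0.017 -0.137]
 [ 0.136 -0.018 -0.991]] [ 420.55297403   64.77664455 1159.52664024]
scene [[582.36086557   0.         330.17788782]
 [  0.         582.36086557 244.9464191 ]
 [  0.           0.           1.        ]] [[ 0.849 -0.528  0.002]
 [-0.386 -0.624 -0.679]
 [ 0.36   0.576 -0.734]] [ 110.58698986 -675.9616106  1051.79233903]
```

View pics/top0.png

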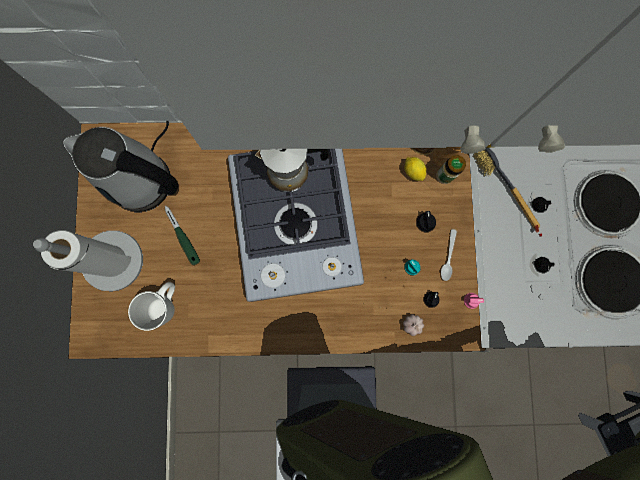

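View pics/scene0.png

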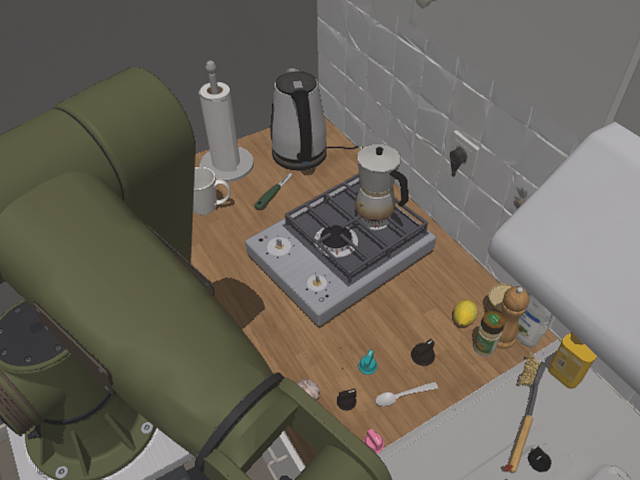

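Top view: black knobs at (426,221), larger, and (431,299), smaller. The look-alikes are turquoise (412,267) and pink (473,300), and the black knobs at (541,205) and (543,265) belong to the built-in cooktop. The stems are at (273,275), thick, and (332,266), thin. I'll confirm these in an enlarged crop.

Run:
```python
from h import *
z=load('top0');p=z['p']
def c(p,u0,v0,w,h,s): return cv2.resize(p[v0:v0+h,u0:u0+w],None,fx=s,fy=s,interpolation=cv2.INTER_CUBIC)
a=c(p,395,200,50,50,8);b=c(p,395,265,50,50,8) ; 
e=c(p,255,255,100,25,8)[:200]
im=np.vstack([np.hstack([a,b]),e]);cv2.imwrite('pics/c1.png',im)
for u,v in((426,221),(431,299)): print(atz(z,u,v,30))
for u,v in((273,275),(332,266)): print(atz(z,u,v,83), world(z,u,v,z['d'][v,u]))
```

```text
[ 621.94348846 -215.96540913   30.        ]
[ 431.08241271 -218.50805194   30.        ]
[492.21928791 156.62994816  83.        ] [492.88511464 157.48332517  72.99836647]
[510.53921802  20.42634327  83.        ] [510.78572369  20.30485135  80.05099451]
```

View pics/c1.png

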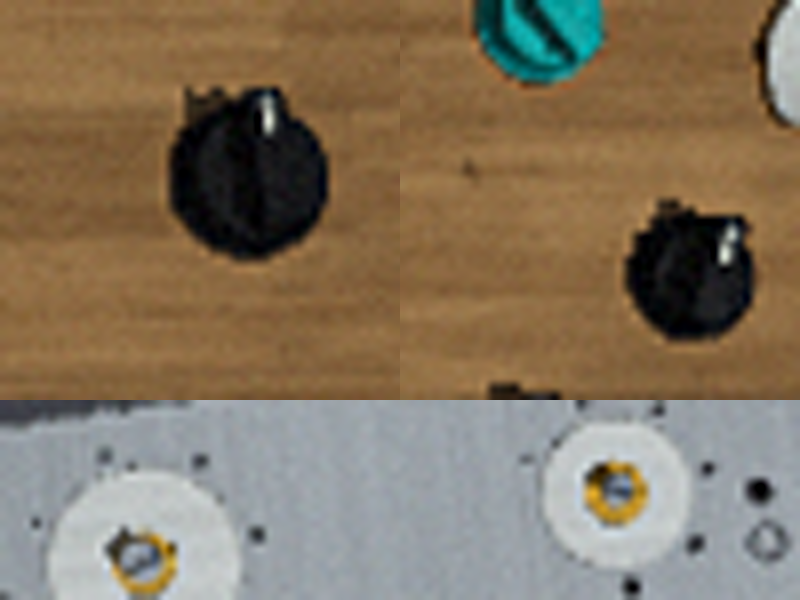

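The crop confirms both: black, with body widths of about 20 px (large) and 16 px (small). The stem line puts the hob's yaw near 0.134. Next I'll move the wrist camera over the small knob.

Emit:
jog_arm(
  rows=[1.5, 2.4, 0, 0, 0, -0.05, 0, 1.5, 2.4, 0, 0, 0, -0.05, 0, 1.5, 2.4, 0, 0, 0, -0.05, 0, 1.5, 2.4, 0, 0, 0, -0.05, 0, 1.5, 2.4, 0, 0, 0, -0.05, 0, 1.5, 2.4, 0, 0, 0, -0.05, 0, 1.5, 2.4, 0, 0, 0, -0.05, 0, 1.5, 2.4, 0, 0, 0, -0.05, 0, 1.5, 2.4, 0, 0, 0, -0.05, 0, 1.5, 2.4, 0, 0, 0, -0.05, 0, 1.5, 2.4, 0, 0, 0, -0.05, 0, 1.5, 2.4, 0, 0, 0, -0.05, 0, 0, 0, 0, 0, 0, 0, 0, 0, 0, 0, 0, 0, 0, 0],
)

```text
clock: 1.27
eef_pos: [393.3, -218.2, 213.3]
eef_rot: [-3.142, 0.0, -0.199]
wrist_force: [0.7, -0.3, -0.3]
finger_gap: 94.3
finger_force: 0.0
```

Run:
```python
from h import *
s=manip.read_state();print(s['clock'],s['eef_pos'],s['eef_rot'])
p,d,m=snap('wrist','w1');print(m['K'],np.round(m['R'],3),-np.array(m['R']).T@m['t'])
```

```text
1.2667 [ 393.34768657 -218.22275504  213.26242005] [-3.14152089e+00  4.48921989e-04 -1.99379946e-01]
[[371.64829954   0.         322.54936682]
 [  0.         371.64829954 237.12543005]
 [  0.           0.           1.        ]] [[-0.197 -0.98  -0.002]
 [-0.94   0.189  0.283]
 [-0.277  0.058 -0.959]] [ 473.76681316 -234.13333164  383.3852233 ]
```

View pics/w1.png

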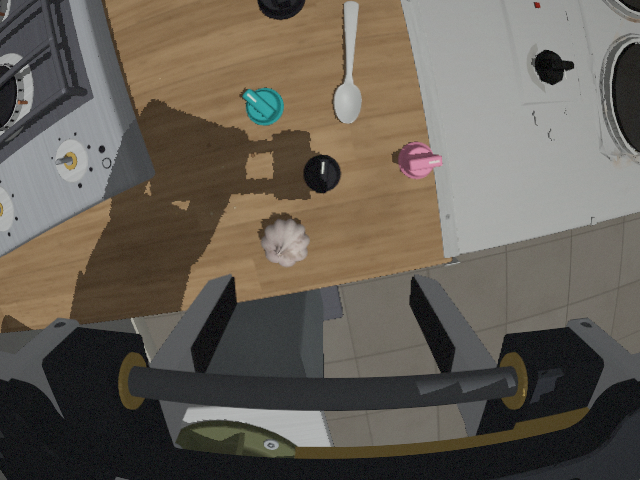

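Wrist view: small black knob at (322,173), turquoise (265,105), pink (418,160), large knob at the top edge (281,3) and thin stem (67,160). I'll measure the bar's pose by depth.

```bash
cat >> h.py <<'E'
def cloud(z,fish=True):
    K,R,t=z['K'],np.array(z['R']),np.array(z['t']); d=z['d']; v,u=np.mgrid[0:480,0:640]
    x=(u-K[0][2])/K[0][0]; y=(v-K[1][2])/K[1][1]
    if fish:
        r=np.hypot(x,y)+1e-9; f=np.tan(np.minimum(r,1.4))/r; x,y=x*f,y*f
    c=np.stack([x*d,y*d,d],-1); w=(c-t)@R; w[d<=0]=np.nan; return w
def wpix(z,X):
    c=np.asarray(X)@np.array(z['R']).T+z['t']; r=np.hypot(c[...,0],c[...,1])+1e-9; th=np.arctan2(r,c[...,2]); K=z['K']
    return np.stack([K[0][2]+K[0][0]*th*c[...,0]/r,K[1][2]+K[1][1]*th*c[...,1]/r],-1)
def ortho(z,cx,cy,h,half,s):
    "top-down picture: image up=+x, left=+y, s px per mm"
    n=int(2*half*s); i=(np.arange(n)-n/2+.5)/s
    X=np.stack([np.repeat((cx-i)[:,None],n,1),np.repeat((cy-i)[None],n,0),np.full((n,n),float(h))],-1)
    m=wpix(z,X).astype(np.float32); return cv2.remap(z['p'],m[...,0],m[...,1],cv2.INTER_CUBIC)
def bar(w,cx,cy,r,lo,hi):
    m=(np.hypot(w[...,0]-cx,w[...,1]-cy)<r)&(w[...,2]>lo)&(w[...,2]<hi); q=w[m]
    if len(q)<5: return len(q),None,None,None
    (c,sz,a)=cv2.minAreaRect(q[:,:2].astype(np.float32)); u,sv,vt=np.linalg.svd(q[:,:2]-q[:,:2].mean(0)); 
    return len(q),q.mean(0).round(1),np.arctan2(vt[0,1],vt[0,0]).round(3),(np.round(c,1),np.round(sz,1),round(a,1))
E
python3 - <<'E'
from h import *
z=load('w1');w=cloud(z)
print('table z',np.nanmedian(w[200:210,200:240,2]))
print('smallbar',bar(w,431,-218,35,29,45)); print('smallbody',bar(w,431,-218,35,12,45))
print(w[160:176:3,67,:].round(1))
a=ortho(z,431,-218,36,35,8); a=cv2.convertScaleAbs(a,alpha=2,beta=20)
zt=dict(z);cv2.imwrite('pics/o1.png',a)
E
```

```text
table z -0.8478395977237294
smallbar (417, array([ 432.6, -224.3,   34.5]), np.float64(2.824), (array([ 432. , -224.2]), array([11.8, 34.4]), 74.0))
smallbody (840, array([ 432.3, -224.2,   25.6]), np.float64(2.853), (array([ 431.2, -223.9]), array([31.4, 31.4]), 26.6))
[[512.   18.8  69.9]
 [509.9  25.7  62.5]
 [507.1  27.4  61.7]
 [504.1  28.4  61.6]
 [501.2  30.1  60.8]
 [498.2  31.   60.9]]
```

View pics/o1.png

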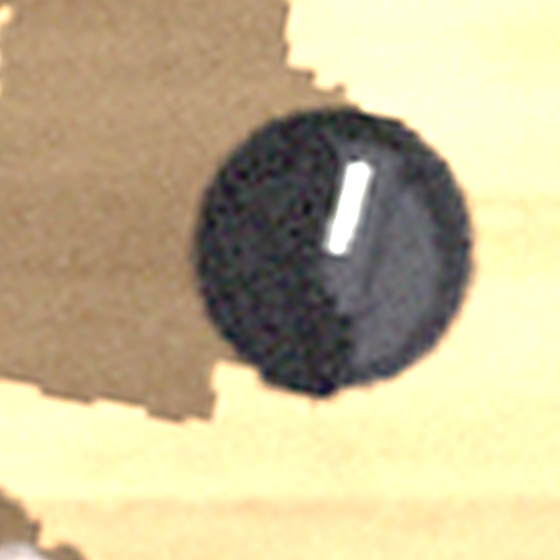

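Small knob axis ≈ (430.8,-223.8), yaw ≈ -0.287. The white line (337,250)→(362,165), the depth PCA and the rectangle fit agree. Descend and grip.

Emit:
jog_arm(
  rows=[0.75, -0.1, -2.7, 0, 0, -0.022, 0.4, 0.75, -0.1, -2.7, 0, 0, -0.022, 0.4, 0.75, -0.1, -2.7, 0, 0, -0.022, 0.4, 0.75, -0.1, -2.7, 0, 0, -0.022, 0.4, 0.75, -0.1, -2.7, 0, 0, 0, 0.4, 0, 0, -2.7, 0, 0, 0, 0.4, 0, 0, -1.2, 0, 0, 0, 0.4, 0, 0, 0, 0, 0, 0, 0.4],
)

```text
clock: 1.98
eef_pos: [428.6, -224.2, 36.7]
eef_rot: [-3.14, 0.005, -0.291]
wrist_force: [-1.0, -0.4, -0.6]
finger_gap: 56.8
finger_force: 0.0
```

Emit:
jog_arm(
  rows=[0, 0, -0.6, 0, 0, 0.004, 0.4, 0, 0, 0, 0, 0, 0, 0.4, 0, 0, 0, 0, 0, 0, 0.4],
)

```text
clock: 2.23
eef_pos: [430.8, -224.6, 34.2]
eef_rot: [3.141, -0.001, -0.286]
wrist_force: [0.8, -0.0, -0.4]
finger_gap: 56.3
finger_force: 0.0
```

Emit:
jog_arm(
  rows=[0, 0.05, -0.7, 0, 0, 0, 0.4, 0, 0, 0, 0, 0, 0, 1, 0, 0, 0, 0, 0, 0, 1, 0, 0, 0, 0, 0, 0, 1, 0, 0, 0, 0, 0, 0, 1, 0, 0, 0, 0, 0, 0, 1, 0, 0, 0, 0, 0, 0, 1],
  newtons=30,
)

```text
clock: 2.82
eef_pos: [430.6, -223.6, 26.6]
eef_rot: [3.142, -0.0, -0.286]
wrist_force: [-0.5, 0.5, 0.3]
finger_gap: 19.8
finger_force: 0.0
```

Emit:
jog_arm(
  rows=[0, 0, 0, 0, 0, 0, 1, 0, 0, 0, 0, 0, 0, 1, 0, 0, 0, 0, 0, 0, 1, 0, 0, 0, 0, 0, 0, 1],
)

```text
clock: 3.15
eef_pos: [430.6, -223.6, 26.5]
eef_rot: [3.142, -0.0, -0.286]
wrist_force: [-0.5, 0.5, 1.1]
finger_gap: 10.6
finger_force: 30.0
```

Emit:
jog_arm(
  rows=[0, 0, 2.5, 0, 0, 0, 1, 0, 0, 2.5, 0, 0, 0, 1, 0, 0, 2.5, 0, 0, 0, 1, 0.2, 2, 2.5, 0, 0, 0.05, 1, 0.2, 3, 0, 0, 0, 0.05, 1, 0.3, 3, 0, 0, 0, 0.05, 1, 0.3, 3, 0, 0, 0, 0.05, 1, 0.3, 3, 0, 0, 0, 0.05, 1, 0.2, 3, 0, 0, 0, 0.05, 1, 0.2, 3, 0, 0, 0, 0.05, 1, 0.2, 3, 0, 0, 0, 0.05, 1, 0, 1, 0, 0, 0, 0.02, 1, 0, 0, 0, 0, 0, 0, 1, 0, 0, 0, 0, 0, 0, 1, 0, 0, 0, 0, 0, 0, 1],
)

```text
clock: 4.4
eef_pos: [449.6, 15.6, 126.4]
eef_rot: [3.141, 0.0, 0.132]
wrist_force: [0.6, -0.8, -0.8]
finger_gap: 10.4
finger_force: 30.0
```

Run:
```python
from h import *
s=manip.read_state();print(s['clock'],s['eef_pos'],s['eef_rot'],s['finger_gap'],s['wrist_force'])
snap('wrist','w2');z=load('w2');w=cloud(z)
print(z['R'],-z['R'].T@z['t'])
print('hob',np.nanmedian(w[...,2][(abs(w[...,0]-470)<10)&(abs(w[...,1]-20)<30)]))
for c in((511,21),(492,157)): print(bar(w,*c,14,74,92))
im=np.hstack([ortho(z,511,21,83,20,10),ortho(z,492,157,83,20,10)]);cv2.imwrite('pics/o2.png',im)
```

```text
4.4 [449.55701725  15.55299138 126.40635705] [3.14143976e+00 9.77780473e-05 1.32224675e-01] 10.44929301811186 [ 0.63575919 -0.79482224 -0.81663889]
[[ 0.13271495 -0.99115261 -0.00180004]
 [-0.95082531 -0.1278275   0.2821194 ]
 [-0.27985348 -0.03572994 -0.95937761]] [530.81757495  26.90017647 296.51636464]
hob 238.62606222323393
(123, array([513.4,  21.9,  81.2]), np.float64(-1.677), (array([513.6,  21.8]), array([8.6, 5.5]), 81.0))
(205, array([495. , 159.8,  80.3]), np.float64(-1.043), (array([495. , 161.4]), array([ 7.6, 13. ]), 28.8))
```

View pics/o2.png

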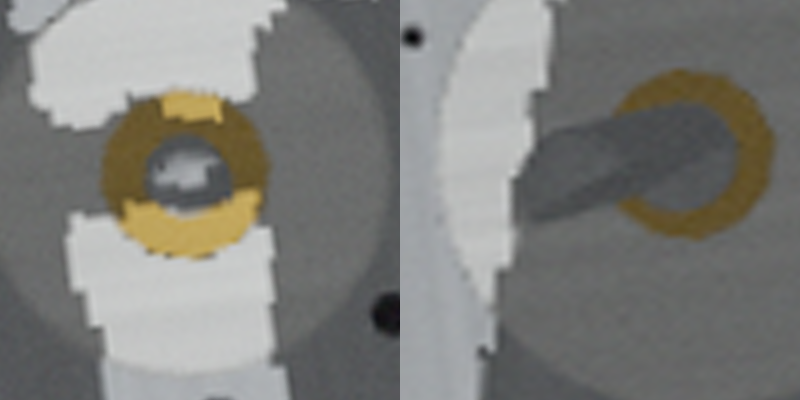

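```bash
cat >> h.py <<'E'
from scipy.optimize import minimize
def fitD(z,cx,cy,R,flat,h=82,half=9,s=10,y0=0.):
    "fit D to non-brass (low saturation) blob inside the brass ring; returns x,y,yaw,cost"
    a=ortho(z,cx,cy,h,half,s); hsv=cv2.cvtColor(a,cv2.COLOR_BGR2HSV); n=a.shape[0]
    sat=hsv[...,1].astype(float); T=1/(1+np.exp((sat-90)/15))
    i=(np.arange(n)-n/2+.5)/s; X=np.repeat((cx-i)[:,None],n,1); Y=np.repeat((cy-i)[None],n,0)
    def f(q):
        c,sn=np.cos(q[2]),np.sin(q[2]); u=(X-q[0])*c+(Y-q[1])*sn; v=-(X-q[0])*sn+(Y-q[1])*c
        sd=np.maximum(np.hypot(u,v)-R,-flat-u); P=1/(1+np.exp(sd/.25))
        W=np.hypot(u,v)<R+1.5; return (W*(P-T)**2).sum()/W.sum()
    best=min((minimize(f,[cx+dx,cy+dy,y],method='Nelder-Mead',options=dict(initial_simplex=[[cx+dx,cy+dy,y],[cx+dx+1,cy+dy,y],[cx+dx,cy+dy+1,y],[cx+dx,cy+dy,y+.2]])) for y in y0+np.array([-.4,-.2,0,.2,.4]) for dx in(0,1.5) for dy in (0,1)),key=lambda r:r.fun)
    return best.x,best.fun,a,(T*255).astype(np.uint8)
E
python3 - <<'E'
from h import *
z=load('w2')
q,c,a,T=fitD(z,512.5,21.5,4.5,1.0,y0=.1);print(q.round(3),c)
cols=[a.copy(),cv2.cvtColor(T,cv2.COLOR_GRAY2BGR)]
t=np.linspace(0,2*np.pi,200);u=np.maximum(4.5*np.cos(t),-1);v=4.5*np.sin(t)
x=q[0]+u*np.cos(q[2])-v*np.sin(q[2]);y=q[1]+u*np.sin(q[2])+v*np.cos(q[2])
P=np.stack([(21.5-y)*10+90,(512.5-x)*10+90],-1).round().astype(int)
cols=[cv2.resize(k,None,fx=2,fy=2) for k in cols]+[cv2.resize(cv2.polylines(a.copy(),[P],True,(0,0,255)),None,fx=2,fy=2)]
cv2.imwrite('pics/o3.png',cv2.resize(np.hstack(cols),(798,266)))
w=cloud(z)
for lo in(76,79,80.5): print(lo,bar(w,513,22,6.5,lo,92))
E
```

```text
[ 5.12195e+02  2.22450e+01 -4.60000e-02] 0.11353632064411902
76 (122, array([513.4,  21.9,  81.3]), np.float64(-1.678), (array([513.2,  22.3]), array([5.7, 8.3]), 4.9))
79 (119, array([513.4,  21.9,  81.4]), np.float64(-1.689), (array([513.2,  22.3]), array([5.7, 8.3]), 4.9))
80.5 (106, array([513.2,  21.9,  81.6]), np.float64(-1.724), (array([513.5,  21.8]), array([8.1, 5.3]), 81.0))
```

View pics/o3.png

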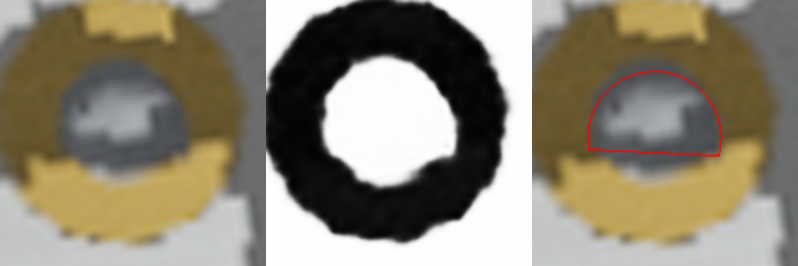

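The flat's edge is too coarse here, since the round shaft below shows too. I'll look closer from in front of the hob.

Emit:
jog_arm(
  rows=[-1.2, 0, 0, 0, 0, 0, 1, -1.2, 0, -1.5, 0, 0, 0, 1, 0, 0, -2, 0, 0, 0, 1, 0, 0, -2.5, 0, 0, 0, 1, 0, 0, 0, 0, 0, 0, 1, 0, 0, 0, 0, 0, 0, 1, 0, 0, 0, 0, 0, 0, 1],
)

```text
clock: 5.03
eef_pos: [426.1, 15.9, 67.5]
eef_rot: [3.141, -0.001, 0.133]
wrist_force: [-0.1, 0.2, -0.2]
finger_gap: 11.0
finger_force: 30.0
```

Run:
```python
from h import *
s=manip.read_state();print(s['clock'],s['eef_pos'],s['eef_rot'])
snap('wrist','w3');z=load('w3');w=cloud(z);print(-z['R'].T@z['t'])
for lo in(76,79,80.5,81.5): print(lo,bar(w,513,22,6.5,lo,92))
a=ortho(z,512.5,21.5,82,9,20);m=w[...,2]
n=360;i=(np.arange(n)-n/2+.5)/20
X=np.stack([np.repeat((512.5-i)[:,None],n,1),np.repeat((21.5-i)[None],n,0),np.full((n,n),82.)],-1)
q=wpix(z,X).astype(np.float32);D=cv2.remap(w[...,2].astype(np.float32),q[...,0],q[...,1],cv2.INTER_NEAREST)
D=cv2.applyColorMap(np.clip((np.nan_to_num(D)-58)*9,0,255).astype(np.uint8),cv2.COLORMAP_JET)
cv2.imwrite('pics/o4.png',np.hstack([cv2.convertScaleAbs(a,alpha=1.3),D]))
```

```text
5.0333 [426.14672838  15.93934803  67.48625585] [ 3.14140517e+00 -8.50829697e-04  1.32788013e-01]
[507.24473705  27.31761174 237.69067234]
76 (238, array([513. ,  21.8,  81.5]), np.float64(-1.592), (array([513.4,  21.8]), array([9. , 5.4]), 86.7))
79 (235, array([513. ,  21.8,  81.5]), np.float64(-1.602), (array([513.4,  21.8]), array([9. , 5.4]), 86.6))
80.5 (201, array([513. ,  21.7,  81.7]), np.float64(-1.661), (array([513.5,  21.8]), array([9. , 5.4]), 86.4))
81.5 (120, array([512.9,  21.6,  82.2]), np.float64(1.496), (array([512.8,  21.7]), array([6.7, 5.6]), 52.5))
```

View pics/o4.png

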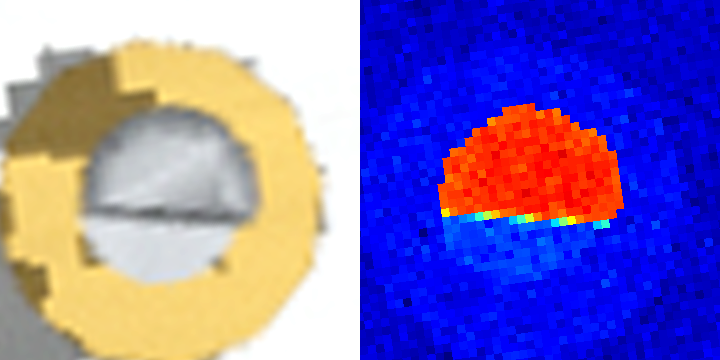

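The flat edge is now clear, (85,207)→(255,220). That gives the thin stem axis ≈ (511.65,21.9), yaw ≈ -0.067, and a width of 9.0 and depth of 5.4, which match the D. Move over it.

Emit:
jog_arm(
  rows=[0, 0, 2.5, 0, 0, -0.05, 1, 0.5, 0.1, 2.7, 0, 0, -0.05, 1, 2, 0.2, 0, 0, 0, -0.05, 1, 2, 0.2, 0, 0, 0, -0.05, 1, 2, 0.1, 0, 0, 0, 0, 1, 2, 0, 0, 0, 0, 0, 1, 0, 0, -0.7, 0, 0, 0, 1, 0, 0, 0, 0, 0, 0, 1, 0, 0, 0, 0, 0, 0, 1],
)

```text
clock: 5.83
eef_pos: [510.0, 22.4, 111.7]
eef_rot: [3.142, 0.001, -0.066]
wrist_force: [0.0, 1.0, -0.3]
finger_gap: 10.8
finger_force: 30.0
```

Emit:
jog_arm(
  rows=[0.15, -0.05, 0, 0, 0, 0, 1, 0, 0, -0.2, 0, 0, 0, 1, 0, 0, -0.2, 0, 0, 0, 1, 0, 0, -0.2, 0, 0, 0, 1, 0, 0, 0, 0, 0, 0, 1],
)

```text
clock: 6.25
eef_pos: [511.7, 21.9, 105.1]
eef_rot: [3.141, 0.001, -0.066]
wrist_force: [-0.8, 0.5, -0.2]
finger_gap: 10.7
finger_force: 30.0
```

Emit:
jog_arm(
  rows=[0, 0, -0.2, 0, 0, 0, 1, 0, 0, -0.2, 0, 0, 0, 1, 0, 0, -0.2, 0, 0, 0, 1, 0, 0, -0.2, 0, 0, 0, 1, 0, 0, 0, 0, 0, 0, 1],
)

```text
clock: 6.67
eef_pos: [511.7, 21.9, 96.9]
eef_rot: [3.141, 0.001, -0.066]
wrist_force: [-2.2, -0.9, -1.7]
finger_gap: 10.9
finger_force: 30.0
```

Emit:
jog_arm(
  rows=[0, 0, -0.2, 0, 0, 0, 1, 0, 0, -0.2, 0, 0, 0, 1, 0, 0, -0.1, 0, 0, 0, 1, 0, 0, -0.1, 0, 0, 0, 1, 0, 0, 0, 0, 0, 0, 1],
)

```text
clock: 7.08
eef_pos: [511.9, 21.9, 91.4]
eef_rot: [3.141, 0.001, -0.066]
wrist_force: [-5.2, -1.8, 4.0]
finger_gap: 10.7
finger_force: 30.0
```

Emit:
jog_arm(
  rows=[-0.05, -0.02, -0.1, 0, 0, 0, 1, 0, 0, -0.1, 0, 0, 0, 1, 0, 0, 0, 0, 0, 0, 1, 0, 0, 0, 0, 0, 0, 1],
)

```text
clock: 7.42
eef_pos: [511.8, 21.8, 89.8]
eef_rot: [-3.141, -0.001, -0.066]
wrist_force: [-3.4, 0.4, 5.5]
finger_gap: 10.8
finger_force: 30.0
```

Emit:
jog_arm(
  rows=[0, 0, -0.1, 0, 0, 0, 1, 0, 0, -0.05, 0, 0, 0, 1, 0, 0, 0, 0, 0, 0, 1, 0, 0, 0, 0, 0, 0, 1],
)

```text
clock: 7.75
eef_pos: [511.9, 21.8, 88.9]
eef_rot: [-3.141, -0.001, -0.066]
wrist_force: [-7.1, 0.1, 14.0]
finger_gap: 10.5
finger_force: 30.0
```

Emit:
jog_arm(
  rows=[0, 0, 0.2, 0, 0, 0, 1, 0, 0, 0.2, 0, 0, 0, 1, 0, 0, 0.2, 0, 0, 0, 1, 0, 0, 0, 0, 0, 0, 1],
)

```text
clock: 8.08
eef_pos: [511.7, 21.8, 94.2]
eef_rot: [-3.142, -0.0, -0.066]
wrist_force: [-3.0, -0.6, 2.1]
finger_gap: 10.8
finger_force: 30.0
```

Emit:
jog_arm(
  rows=[0, 0, 0, 0, 0, 0, 0.6, 0, 0, 0, 0, 0, 0, 0.6, 0, 0, 0, 0, 0, 0, 0.6, 0, 0, 0, 0, 0, 0, 0.6, 0, 0, 0, 0, 0, 0, 0.6],
)

```text
clock: 8.5
eef_pos: [511.5, 21.7, 93.7]
eef_rot: [-3.142, 0.0, -0.066]
wrist_force: [-0.9, -0.2, 0.2]
finger_gap: 37.0
finger_force: 0.0
```

Emit:
jog_arm(
  rows=[0, 0, 2, 0, 0, 0, 0.4, 0, 0, 3, 0, 0, 0, 0.4, -1, -1, 3, 0, 0, 0, 0.4, -2, -2, 2, 0, 0, 0, 0.4, 0, 0, 0, 0, 0, 0, 0.4],
)

```text
clock: 8.92
eef_pos: [481.2, -10.0, 197.8]
eef_rot: [3.141, -0.005, -0.067]
wrist_force: [-0.3, -0.4, 1.2]
finger_gap: 56.4
finger_force: 0.0
```

Run:
```python
from h import *
s=manip.read_state();print(s['clock'],s['eef_pos'])
snap('wrist','w4');z=load('w4');w=cloud(z)
print('bar',bar(w,512,22,30,97,115));m=(np.hypot(w[...,0]-512,w[...,1]-22)<17)&(w[...,2]<95)&(w[...,2]>75);print('body top',np.median(w[m][:,2]))
```

```text
8.9167 [481.15237618 -10.02232733 197.76497887]
bar (710, array([514.2,  22.1, 102.5]), np.float64(3.065), (array([513.6,  22.5]), array([11.6, 33.9]), 86.4))
body top 84.71397158124245
```

The small knob is fitted and sprung back: bar top about 103, body top about 85, yaw -0.07. Now the large knob.

Emit:
jog_arm(
  rows=[0.6, -2.5, 0, 0, 0, 0, 0.4, 0.6, -2.5, 0, 0, 0, 0, 0.4, 0.6, -2.5, 0, 0, 0, 0, 0.4, 0.6, -2.5, 0, 0, 0, 0, 0.4, 0.8, -2.5, -1, 0, 0, 0, 0.4, 0.8, -2.5, -1, 0, 0, 0, 0.4, 0.8, -2.5, -1.5, 0, 0, 0, 0.4, 0.8, -2.5, -1.5, 0, 0, 0, 0.4, 0, 0, 0, 0, 0, 0, 0.4, 0, 0, 0, 0, 0, 0, 0.4],
)

```text
clock: 9.8
eef_pos: [537.2, -208.4, 141.5]
eef_rot: [-3.14, 0.003, -0.068]
wrist_force: [-0.0, 1.0, 0.1]
finger_gap: 56.6
finger_force: 0.0
```

Run:
```python
from h import *
s=manip.read_state();print(s['clock'],s['eef_pos'],s['eef_rot'])
snap('wrist','w5');z=load('w5');w=cloud(z)
print('bar',bar(w,622,-218,35,29,45),bar(w,622,-218,35,32,45));print('body',bar(w,622,-218,40,12,45))
m=(z['p'].min(-1)>170)&(np.hypot(w[...,0]-622,w[...,1]+218)<32)&(w[...,2]>25);q=w[m];print('white',len(q),q.mean(0) if len(q) else '', np.linalg.svd(q-q.mean(0))[2][0] if len(q)>3 else '')
m=(np.hypot(w[...,0]-622,w[...,1]+218)<75)&(w[...,2]>6)&(np.hypot(w[...,0]-622,w[...,1]+218)>35)
print('neighbours',w[m].min(0) if m.any() else None,w[m].max(0) if m.any() else None)
```

```text
9.8 [ 537.19204646 -208.39514571  141.53317737] [-3.14014741  0.00343941 -0.06759531]
bar (986, array([ 626.1, -219.9,   34.6]), np.float64(-3.009), (array([ 626.1, -220.1]), array([42.5, 13.4]), 7.4)) (981, array([ 626.1, -219.9,   34.6]), np.float64(-3.008), (array([ 626.1, -220. ]), array([42.4, 13.4]), 7.7))
body (2317, array([ 624.8, -219.7,   24.3]), np.float64(3.114), (array([ 624.4, -219.9]), array([41.8, 42.2]), 45.7))
white 32 [ 638.51686923 -218.1489177    35.05235543] [-0.98846179 -0.14641655  0.03880067]
neighbours [ 549.7488015  -278.36290275    6.04777022] [ 580.94767519 -160.11892087  274.02208169]
```

Large knob: axis ≈ (624,-220.3), yaw ≈ 0.133, bar 42.5×13.4 as specified.

Emit:
jog_arm(
  rows=[2.4, -0.3, -1, 0, 0, 0.05, 0.4, 2.4, -0.3, -2, 0, 0, 0.05, 0.4, 2.4, -0.3, -2.5, 0, 0, 0.05, 0.4, 1.5, -0.3, -2.5, 0, 0, 0.05, 0.4, 0, 0, -1.5, 0, 0, 0, 0.4, 0, 0, 0, 0, 0, 0, 0.4, 0, 0, 0, 0, 0, 0, 0.4],
)

```text
clock: 10.43
eef_pos: [624.5, -219.1, 49.1]
eef_rot: [-3.141, 0.001, 0.134]
wrist_force: [1.1, 0.3, 0.6]
finger_gap: 56.5
finger_force: 0.0
```

Emit:
jog_arm(
  rows=[-0.05, -0.1, -1.2, 0, 0, 0, 0.5, 0, 0, -1.05, 0, 0, 0, 0.6, 0, 0, 0, 0, 0, 0, 0.7, 0, 0, 0, 0, 0, 0, 1, 0, 0, 0, 0, 0, 0, 1, 0, 0, 0, 0, 0, 0, 1, 0, 0, 0, 0, 0, 0, 1, 0, 0, 0, 0, 0, 0, 1, 0, 0, 0, 0, 0, 0, 1, 0, 0, 0, 0, 0, 0, 1],
  newtons=30,
)

```text
clock: 11.27
eef_pos: [624.1, -221.3, 26.6]
eef_rot: [3.142, -0.0, 0.134]
wrist_force: [0.0, -0.4, 0.5]
finger_gap: 39.4
finger_force: 30.0
```

The fingers stopped at 39 mm, so they are on the round body. Open, rise 2 mm and close again.

Emit:
jog_arm(
  rows=[0, 0, 0, 0, 0, 0, 0.5, 0, 0, 0, 0, 0, 0, 0.5, 0, 0.05, 0.2, 0, 0, 0, 0.5, 0, 0, 0, 0, 0, 0, 0.5],
)

```text
clock: 11.6
eef_pos: [624.2, -220.7, 28.9]
eef_rot: [3.141, -0.0, 0.134]
wrist_force: [0.4, 0.4, 0.9]
finger_gap: 46.9
finger_force: 0.0
```

Run:
```python
from h import *
s=manip.read_state();print(s['clock'],s['eef_pos'],s['eef_rot'],s['finger_gap'])
snap('wrist','w6');z=load('w6')
cv2.imwrite('pics/w6c.png',cv2.resize(cv2.convertScaleAbs(z['p'][150:450,130:510],alpha=1.8,beta=15),(760,600)))
```

```text
11.6 [ 624.23497642 -220.74572927   28.89065933] [ 3.14134928e+00 -4.38598361e-04  1.33833241e-01] 46.93469513195819
```

View pics/w6c.png

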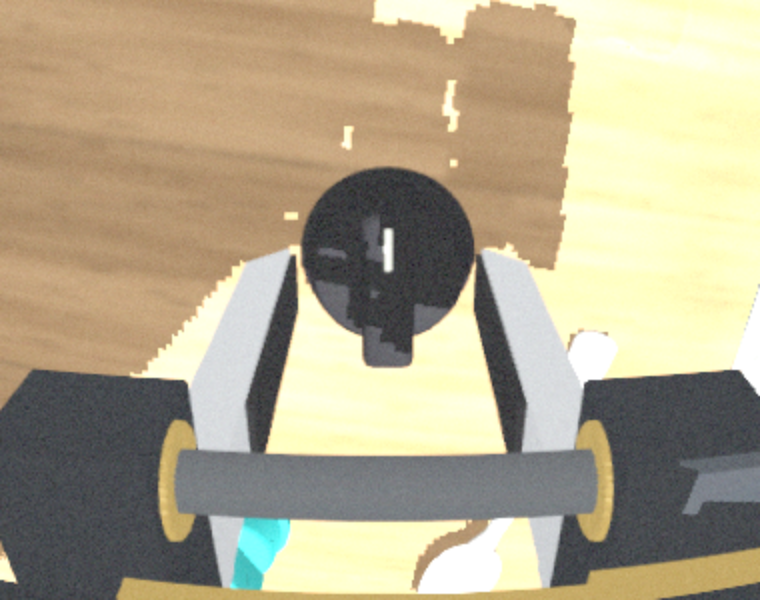

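The knob is upright and centred between the fingers (knob centre (388,255), white line vertical). Close slightly higher.

Emit:
jog_arm(
  rows=[0, 0, 0, 0, 0, 0, 0.7, 0, 0, 0, 0, 0, 0, 0.8, 0, 0, 0, 0, 0, 0, 1, 0, 0, 0, 0, 0, 0, 1, 0, 0, 0, 0, 0, 0, 1, 0, 0, 0, 0, 0, 0, 1],
  newtons=30,
)

```text
clock: 12.15
eef_pos: [624.0, -220.8, 28.4]
eef_rot: [-3.142, 0.0, 0.134]
wrist_force: [0.6, -0.1, -0.5]
finger_gap: 12.9
finger_force: 30.0
```

Emit:
jog_arm(
  rows=[0, 0, 2, 0, 0, 0, 1, 0, 0, 3, 0, 0, 0, 1, 0, 0, 3, 0, 0, 0, 1, -1.5, 0, 3, 0, 0, 0, 1, -1.7, 2.5, 3, 0, 0, 0, 1, -1.7, 3, 0, 0, 0, 0, 1, -1.7, 3, 0, 0, 0, 0, 1, -1.7, 3, 0, 0, 0, 0, 1, -1.7, 3, 0, 0, 0, 0, 1, -1.7, 3, 0, 0, 0, 0, 1, -1.7, 3, 0, 0, 0, 0, 1, -1.7, 3, 0, 0, 0, 0, 1, -1.7, 3, 0, 0, 0, 0, 1, -1.7, 3, 0, 0, 0, 0, 1, -1.7, 3, 0, 0, 0, 0, 1, -1.7, 3, 0, 0, 0, 0, 1, -1.8, 2.5, 0, 0, 0, 0, 1, 0, 0, 0, 0, 0, 0, 1, 0, 0, 0, 0, 0, 0, 1],
)

```text
clock: 13.73
eef_pos: [386.9, 159.6, 168.0]
eef_rot: [-3.142, -0.001, 0.137]
wrist_force: [-0.0, -0.5, -0.3]
finger_gap: 12.8
finger_force: 30.0
```

Emit:
jog_arm(
  rows=[0.7, 0, -2, 0, 0, 0, 1, 0.8, 0, -3, 0, 0, 0, 1, 0, 0, -3, 0, 0, 0, 1, 0, 0, -2, 0, 0, 0, 1, 0, 0, 0, 0, 0, 0, 1, 0, 0, 0, 0, 0, 0, 1, 0, 0, 0, 0, 0, 0, 1],
)

```text
clock: 14.32
eef_pos: [403.4, 158.5, 69.0]
eef_rot: [-3.141, -0.002, 0.133]
wrist_force: [0.4, 0.2, -0.8]
finger_gap: 12.7
finger_force: 30.0
```

Run:
```python
from h import *
s=manip.read_state();print(s['clock'],s['eef_pos'],s['eef_rot'])
snap('wrist','w7');z=load('w7');w=cloud(z);print(-z['R'].T@z['t'])
for lo in(76,79,80.5): print(lo,bar(w,494,160,12,lo,92))
cx,cy=494,160
a=ortho(z,cx,cy,82,12,15)
n=360;i=(np.arange(n)-n/2+.5)/15
X=np.stack([np.repeat((cx-i)[:,None],n,1),np.repeat((cy-i)[None],n,0),np.full((n,n),82.)],-1)
q=wpix(z,X).astype(np.float32);D=cv2.remap(w[...,2].astype(np.float32),q[...,0],q[...,1],cv2.INTER_NEAREST)
D=cv2.applyColorMap(np.clip((np.nan_to_num(D)-58)*9,0,255).astype(np.uint8),cv2.COLORMAP_JET)
cv2.imwrite('pics/o7.png',np.hstack([cv2.convertScaleAbs(a,alpha=1.3),D]))
```

```text
14.3167 [403.38236839 158.47543843  69.04682164] [-3.14137421e+00 -1.52389043e-03  1.33061149e-01]
[484.36852734 169.79656303 239.3122192 ]
76 (417, array([494.6, 161.6,  81.5]), np.float64(-0.998), (array([495. , 161.9]), array([ 7.5, 11.9]), 31.5))
79 (412, array([494.6, 161.6,  81.6]), np.float64(-0.994), (array([495. , 161.8]), array([ 7.4, 11.8]), 30.6))
80.5 (375, array([494.6, 161.6,  81.7]), np.float64(-1.025), (array([495. , 161.9]), array([ 7.4, 11.8]), 31.4))
```

View pics/o7.png

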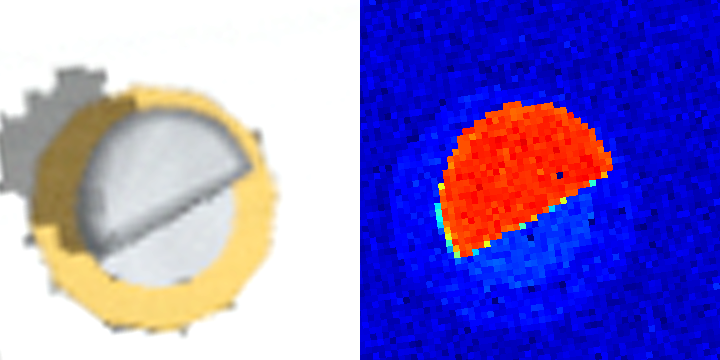

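Thick stem: flat edge (98,256)→(250,168), so yaw ≈ 0.535 and axis ≈ (493.0,160.7). The size of 11.9×7.5 matches, and so does the spacing from the thin stem.

Emit:
jog_arm(
  rows=[0, 0, 2.5, 0, 0, 0.06, 1, 0.5, 0, 2.8, 0, 0, 0.06, 1, 2.1, 0, 0, 0, 0, 0.06, 1, 2.1, 0.1, 0, 0, 0, 0.06, 1, 2.1, 0.1, 0, 0, 0, 0.06, 1, 2.1, 0, 0, 0, 0, 0.06, 1, 0, 0, -0.7, 0, 0, 0.042, 1, 0, 0, 0, 0, 0, 0, 1, 0, 0, 0, 0, 0, 0, 1],
)

```text
clock: 15.12
eef_pos: [491.4, 160.6, 114.6]
eef_rot: [3.141, -0.001, 0.534]
wrist_force: [-0.1, -0.2, 0.6]
finger_gap: 12.4
finger_force: 30.0
```

Emit:
jog_arm(
  rows=[0.14, 0, 0, 0, 0, 0, 1, 0, 0, -0.2, 0, 0, 0, 1, 0, 0, -0.2, 0, 0, 0, 1, 0, 0, -0.2, 0, 0, 0, 1, 0, 0, -0.1, 0, 0, 0, 1, 0, 0, 0, 0, 0, 0, 1],
)

```text
clock: 15.62
eef_pos: [492.6, 160.5, 106.5]
eef_rot: [3.141, 0.001, 0.536]
wrist_force: [-1.4, -3.3, 0.0]
finger_gap: 12.9
finger_force: 30.0
```

Emit:
jog_arm(
  rows=[0, -0.04, -0.2, 0, 0, 0, 1, 0, 0, -0.2, 0, 0, 0, 1, 0, 0, -0.2, 0, 0, 0, 1, 0, 0, -0.2, 0, 0, 0, 1, 0, 0, 0, 0, 0, 0, 1],
)

```text
clock: 16.03
eef_pos: [492.6, 160.2, 98.3]
eef_rot: [-3.141, 0.001, 0.536]
wrist_force: [-1.6, -2.0, -2.3]
finger_gap: 12.7
finger_force: 30.0
```

Emit:
jog_arm(
  rows=[0, -0.02, -0.2, 0, 0, 0, 1, 0, 0, -0.2, 0, 0, 0, 1, 0, 0, -0.15, 0, 0, 0, 1, 0, 0, 0, 0, 0, 0, 1],
)

```text
clock: 16.37
eef_pos: [492.8, 160.1, 93.2]
eef_rot: [-3.142, 0.0, 0.536]
wrist_force: [-3.9, -2.6, 5.1]
finger_gap: 12.6
finger_force: 30.0
```

Emit:
jog_arm(
  rows=[0, 0, -0.1, 0, 0, 0, 1, 0, 0, -0.1, 0, 0, 0, 1, 0, 0, 0, 0, 0, 0, 1, 0, 0, 0, 0, 0, 0, 1],
)

```text
clock: 16.7
eef_pos: [492.8, 160.1, 91.5]
eef_rot: [-3.142, -0.0, 0.536]
wrist_force: [-4.3, -3.6, 5.7]
finger_gap: 13.0
finger_force: 30.0
```

Emit:
jog_arm(
  rows=[0, 0, -0.1, 0, 0, 0, 1, 0, 0, -0.1, 0, 0, 0, 1, 0, 0, 0, 0, 0, 0, 1, 0, 0, 0, 0, 0, 0, 1],
  newtons=40,
)

```text
clock: 17.03
eef_pos: [493.1, 160.2, 90.8]
eef_rot: [3.141, -0.001, 0.536]
wrist_force: [-10.5, -4.2, 20.7]
finger_gap: 12.9
finger_force: 40.0
```

Emit:
jog_arm(
  rows=[0, 0, 0, 0, 0, 0, 1, 0, 0, 0, 0, 0, 0, 1, 0, 0, 0, 0, 0, 0, 1, 0, 0, 0, 0, 0, 0, 1, 0, 0, 0, 0, 0, 0, 1, 0, 0, 0, 0, 0, 0, 1],
)

```text
clock: 17.53
eef_pos: [493.1, 160.2, 90.8]
eef_rot: [3.141, -0.001, 0.536]
wrist_force: [-9.9, -4.8, 20.9]
finger_gap: 12.7
finger_force: 40.0
```

Run:
```python
from h import *
s=manip.read_state();print(s['clock'],s['eef_pos'],s['wrist_force'])
snap('wrist','w8');w=cloud(load('w8'));print('small',bar(w,512,22,30,97,115))
m=(np.hypot(w[...,0]-493,w[...,1]-160)<24)&(w[...,2]<92)&(w[...,2]>70);print('large body top',np.median(w[m][:,2]),m.sum())
```

```text
17.5333 [493.0547542  160.21600482  90.79843295] [-9.89088842 -4.76227839 20.87562697]
small (182, array([526. ,  25.2, 100.4]), np.float64(-3.067), (array([514.5,  23.8]), array([10.6, 33.8]), 87.5))
large body top 78.94670584062052 1562
```

```bash
python3 -c "
from cell import manip
print(manip.sign_off())"
```

```text
the job is handed in; nothing more can be done
None
```

The job is handed in at 17.5 s (limit 53 s): the small knob was fitted, pressed to its stop and sprang back, and the large knob is fitted and held down at its stop with about 21 N, gripper still on it.

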